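# Clamp a bracket in the screw jig and lock the screw with its cross pin

## Robot

A 6-joint arm with a two-finger parallel gripper is mounted at the origin on a cart in front of the work surface, level with it; the furniture and walls round the work are solid. World frame = base frame: x ahead of the robot, y to its left, z up, the work surface at z = 0. Lengths are in m, angles in rad, forces in N, time in s.
With the tool pointing down it reaches from about 0.35 to 0.8 m from the base axis. Payload 7.3 kg.
Tool frame: the origin (TCP) lies at the very end of the fingers, on their centre line; the grasp point (between the pads) lies 19 mm behind it; z points along the fingers, y is the line along which they close (so a half turn about z gives the same grasp; the last joint's range is limited). The gripper opens to 85 mm and grips with 20 to 120 N. Pads are 22 mm wide; open, the fingers measure 114 mm over their backs; the gripper's body (76 mm by 85 mm) begins 54 mm behind the grasp point. The pads swing forward as they close: fully open they stand 13 mm farther back than shut.
Start: joints at [-1.416, 0.342, 1.524, -0, 1.275, -0.146], TCP at [0.156, -0.501, 0.231] pointing down, gripper open.
Joint ranges: [-2.53, 2.53], [-0.77, 2.02], [0.04, 2.7], [-1, 4.14], [0.28, 2.66], [-3.11, 3.11]. Speed limits (rad/s): [2.57, 2.57, 3.14, 3.14, 3.14, 3.14].

## Interface

Orientations are given as a unit quaternion [x, y, z, w].
In Python, from workcell import monitor, get_image, order, trace gives the robot as it stands.
- The arm moves only by the tool arm_command, never from a script. Its arguments are lists of equal length, an entry for each row: "delta_pos": the shift along the tool's x, y, z in m, a list of three; "twist": the turn, a rotation vector about the tool's x, y, z in rad, a list of three; "grip": the closure, from 0 (fully open) to 1 (shut). A call has 1 to 20 rows; each row shifts and turns the commanded pose from where the row before left it, along the tool's axes as they then stand; what a row does not reach is not made up. A row lasts 1/10 s, in which the tool goes at most 50 mm and 8.59 degrees, less where a joint would pass 70% of its speed; a pose out of reach is approached as far as the arm can. A call is refused whole if a number of a shift passes 0.05 or a number of a turn 0.15, either way. A call with a gripper value outside its range is refused whole. The fingers move at their own pace and stop on an object; "grip_force" is the grip in N (left out, the last holds). Time passes only in rows, so rows that do not move let the fingers close. It gives the time, the measured TCP pose, the force, the opening and the grip force at its end, in the units of the state.
- monitor.sense(): the state, without advancing time (a new reading comes with each control period).
- get_image(name): name is "side" or "top"; returns a dict with "image" (400x640x3 uint8, blue, green, red), "mtx" (3x3 intrinsics, pixels), "R" (3x3) and "t" (3): a world point X has camera coordinates R X + t. Camera axes: x right, y down, z forward; pixel columns grow to the right and rows downward; lengths in m; the calibration is good to about 2 mm. A picture is of the moment at which its call begins. There is no depth.
- order.hand_in(): hands the job in; it is judged then, once.
Trained networks look in a picture, given as the dict that the camera call returned (one of the last four; its "shot" number tells which), for a name from the list of things; names that differ only in an ending like _2 or _b are one class to them, and where a whole thing is asked for, a point or a joint stands for the part that bears it (a point fixed in the world has none). Each returns a list of dicts, best first, with "conf" (0 to 1); they miss things now and then, are a little off and sometimes report something else, mostly with a low value. They report only what shows in the picture. A call takes as long as a camera call.
- trace(picture, label): "pixels" (400x640 bool, what is visible of it) and "uv" ([column, row] in pixels, amid what is visible of it).
The state is a dict: "time_s": time; "q": joint angles; "qd": joint speeds; "joint_efforts": joint torques, N m; "tool_pos": TCP position; "tool_rot": TCP orientation; "contact_force": force on the tool from outside, world axes, zero at the start; "moment": the same for the moment, N m; "width": opening from 0.0 (shut) to 1.0 (fully open); "grasp_force": force on a finger pad.
Only numpy, scipy, OpenCV 4.12 (cv2) and the standard library are available. Lean on these libraries where they do the work, as an engineer would, in place of code of your own. Each camera call takes 0.05 s, during which the arm holds its last target. There are 200 camera calls.

## Task

Clamp the angle bracket in the welding jig. Push it along its lane until it is fully home against the end stop; turn the jig's screw clockwise by its bar until the pad presses on the bracket and the cross hole in the screw's square hub has come down into line with the lock pin; then push the pin fully home through the hub, swing the keeper across behind the pin's head, and leave the other tools where they lie.

Things in the scene. Friction and masses are not known exactly. Their poses are not given: they have to be found in the camera images.
- jig: fixed steel screw-clamp jig. Origin on the table under the screw's axis; z up, y along the lane to its open end, x to its rear column. mm: base x -45..70, y -125..195, top z 12; lane x -28..28, rails 8 high, y -30..80; end stop face y -25; bridge plate over the lane x -45..67, y -113..35, top z 78; pin guide block on it x -17..17, y -55..-33, to z 111
- bracket: loose steel angle bracket, 0.3 to 0.5 kg, lying in the lane: foot 50 wide (x), 140 long (y), 6 thick; upright leg 50 wide, 6 thick, 48 high at its outer end. Origin: underside of the middle of the foot's free (inner) end; y along the foot to the leg. Home: free end against the end stop, origin at y = -25 mm in the jig's frame
- leg (a point): middle of the outer face of the bracket's upright leg, 30 mm above the foot's underside (the leg goes from 0 to 48 mm); push here along the jig's -y to slide the bracket home
- spindle (a joint): turn of the screw, rad, growing clockwise seen from above; sinks 12 mm a turn, 0.08 N m friction, stays where left. Starts negative: -6.28 is one turn to go. At 0 the cross hole is in line with the pin in angle and height and the pad presses on the bracket; stop at 0.35. The 10.5 mm hole takes the 8 mm tapered pin only within about 0.15 of 0; half a turn or a turn short it is too high
- bar_mid (a point): middle of the level round bar through the screw's top, on its axis: diameter 10 mm, 124 long, a 16 mm ball at each end. 124 mm above the jig's underside at joint value 0, 12 mm higher for each turn to go. Below it a boss of 24 mm diameter, then the square hub 34 x 34, 30 high, its cross hole 29 mm below the bar
- bar_end (a point): centre of the ball at one end of the bar, 62 mm from bar_mid; at joint value 0 it lies on the jig's +x side; the bar is square to the cross hole
- pad: round swivel foot of the screw, 22 mm diameter, under the bridge on the screw's axis, not turning with the bar; sprung, it is pressed in 2.5 mm (7 N) at joint value 0. Origin is that of the jig, raised with the screw
- lock_pin (a joint): travel of the captive lock pin, m: 0 drawn back (start), 0.05 fully home through the hub; slides to the jig's +y in the guide block, friction 1.5 N, stays where it is left
- pin_head (a point): middle of the outer (-y) face of the pin's round head, 22 mm diameter, 8 thick, at 95 mm above the jig's underside and x = 0; at y = -114 when drawn back, -64 when home. Push along the jig's +y
- keeper (a joint): swing of the keeper, rad: 0 fully across behind the pin's head (points to the jig's +x), growing clockwise seen from above; starts open (1.9 to 2.6, towards the jig's -y and -x); stays where left; cannot close with the pin drawn back. Flat arm 18 mm wide, 8 thick (z 87..95), 46 long, pivot at x -34, y -80 in the jig's frame, upright peg near its tip
- keeper_peg (a point): middle of the keeper's upright peg (10 mm diameter with a 14 mm cap, z 95..124 above the jig's underside), 38 mm from the keeper's pivot, at z = 108; push the peg round counterclockwise to close
- spray: plain aerosol can standing upright at the back, 52 mm diameter, 203 tall (mm): bystander, leave alone
- tape: pocket tape measure, 67 x 82 x 38 (mm): bystander, leave alone
- cup: round grey torch shield cup, 34 x 34 x 34 (mm): bystander, leave alone
- file: flat file with a wooden handle, 305 long, lying across the front (mm): bystander, leave alone
- bolt: hexagon bolt, 70 long, lying in front (mm): bystander, leave alone
- nut: loose hexagon nut, 24 x 27 x 13 (mm): bystander, leave alone
- cone: cast rest cone, 38 x 80 x 84 (mm): bystander, leave alone
- nozzle: small pointed copper torch nozzle, 17 diameter, 22 tall, standing on the rear of the jig's bridge (mm): bystander, leave alone
- magnet: triangular welding magnet, 69 x 102 x 14 (mm): bystander, leave alone

How it is judged:
By the outcome, as a careful person would: the job done as asked, in the order asked, and still so for the second after the job is handed in, with the robot touching nothing.
It also fails if it takes over 72 s, if anything falls off the work surface, if the arm or the gripper's body presses on something with over 40 N, if the wrist force passes 120 N, or if a joint passes its speed limit or range.

## Working session

There is one attempt and no reset: what is moved stays moved. The work goes in short steps, Python scripts to look and compute and a tool call to move; the robot and the scene stay as the last step left them, time stands still between calls to the robot, and variables do not carry over. Pictures are saved under pics/ and viewed, at most 10 in all, crops included, and the job is handed in when it is done.

Besides the shell and the picture viewer there is one more tool, called after "Emit:" as name(argument=value, ...) on one line, values as JSON. arm_command: Moves the arm, as the interface text tells. Its arguments: {"type":"object","properties":{"delta_pos":{"type":"array","items":{"type":"array","items":{"type":"number"}}},"twist":{"type":"array","items":{"type":"array","items":{"type":"number"}}},"grip":{"type":"array","items":{"type":"number"}},"grip_force":{"type":"number"}},"required":["delta_pos","twist","grip"]}

```bash
ls; mkdir -p pics; python3 - <<'E'
from workcell import monitor,get_image,order,trace
import cv2,numpy as np
print(monitor.sense())
for n in ["side","top"]:
    p=get_image(n); cv2.imwrite(f"pics/{n}0.png",p["image"]); print(n,p["mtx"].tolist(),p["R"].tolist(),p["t"].tolist())
    for l in ["jig","bracket","leg","bar_mid","bar_end","pin_head","keeper_peg","keeper","spindle","nozzle","lock_pin"]:
        r=trace(p,l); print(l,[(np.round(d["uv"],1).tolist(),round(float(d["conf"]),2),int(d["pixels"].sum())) for d in r[:3]])
E
```

```text
pics
{'time_s': 0.0, 'q': array([-1.41601694e+00,  3.42740782e-01,  1.52504726e+00,  3.40581370e-05,
        1.27541004e+00, -1.46023758e-01]), 'qd': array([ 1.33119953e-05,  1.88678045e-03, -2.74793528e-03,  2.79682104e-04,
       -1.16947695e-04, -3.45774339e-04]), 'joint_efforts': array([-2.47276566e-04, -4.33676112e+01, -2.46012211e+01, -1.66481377e-04,
        7.81771028e-03,  1.32658462e-05]), 'tool_pos': array([ 0.15550518, -0.50100498,  0.23060604]), 'tool_rot': array([ 9.88711414e-01,  1.49830221e-01,  1.27732766e-05, -8.02776910e-04]), 'contact_force': array([-0.1884746 , -1.03830088,  0.49890706]), 'moment': array([-0.00628859,  0.03137554, -0.02733921]), 'grasp_force': 0.0, 'width': 0.9996089257072668}
side [[426.7896453322763, 0.0, 318.90311102846596], [0.0, 426.7896453322763, 206.85013468446158], [0.0, 0.0, 1.0]] [[0.9923336377569765, 0.12358708027169744, -0.0004300766479768132], [0.10888021988874728, -0.8758818098755784, -0.4700810066850808], [-0.058472635420204574, 0.46643036856426695, -0.8826231711143878]] [-0.5509510135753399, -0.009968585092988378, 1.10682359781585
[... 665 characters left out ...]
-0.997764500241191, 0.02700717788343572, -0.06112785290862185], [0.06132592123976205, 0.0065667702136318895, -0.9980961922144855]] [-0.005451559232184819, 0.5531387435351369, 1.0700138119580371]
jig [([330.9, 197.4], 0.92, 4670), ([291.0, 205.8], 0.53, 1082)]
bracket [([285.5, 204.4], 0.7, 1035), ([287.7, 272.2], 0.46, 1015), ([201.9, 115.9], 0.44, 944)]
leg []
bar_mid [([330.5, 204.7], 0.73, 428)]
bar_end [([329.6, 198.2], 0.56, 428)]
pin_head [([366.7, 204.1], 0.6, 130), ([328.4, 196.4], 0.18, 4606)]
keeper_peg [([366.1, 222.4], 0.59, 199)]
keeper [([364.3, 221.8], 0.69, 173)]
spindle [([327.4, 198.9], 0.79, 434)]
nozzle []
lock_pin [([366.7, 205.9], 0.46, 85), ([285.2, 274.2], 0.17, 963)]
```

```bash
ls -la pics
```

```text
total 744
drwxr-xr-x 2 agent agent   4096 Dec  3 21:55 .
drwxr-xr-x 3 agent agent   4096 Dec  3 21:55 ..
-rw-r--r-- 1 agent agent 412331 Dec  3 21:55 side0.png
-rw-r--r-- 1 agent agent 337944 Dec  3 21:55 top0.png
```

```bash
python3 - <<'E'
import cv2
s=cv2.imread("pics/side0.png");t=cv2.imread("pics/top0.png")
cv2.imwrite("pics/side0c.png",cv2.resize(s[140:330,200:440],None,fx=3.3,fy=3.15,interpolation=cv2.INTER_CUBIC)[:600,:800])
cv2.imwrite("pics/top0c.png",cv2.resize(t[110:300,210:450],None,fx=3.3,fy=3.15,interpolation=cv2.INTER_CUBIC)[:600,:800])
E
```

```text
(no output)
```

View pics/side0.png

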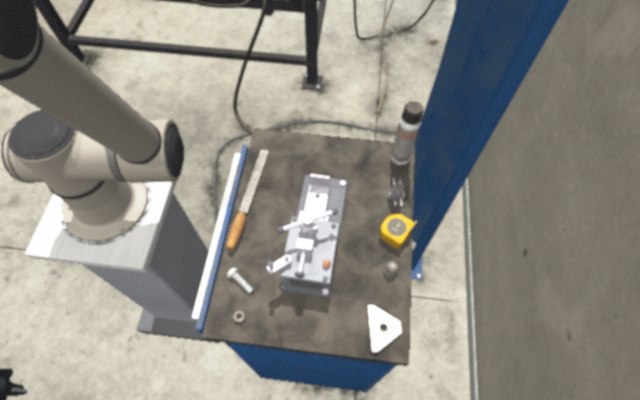

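View pics/top0.png

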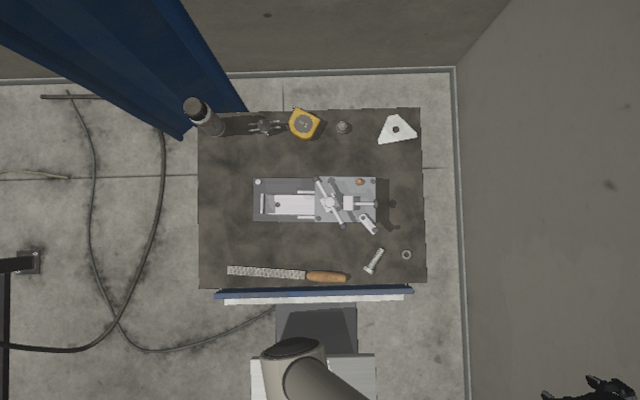

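View pics/top0c.png

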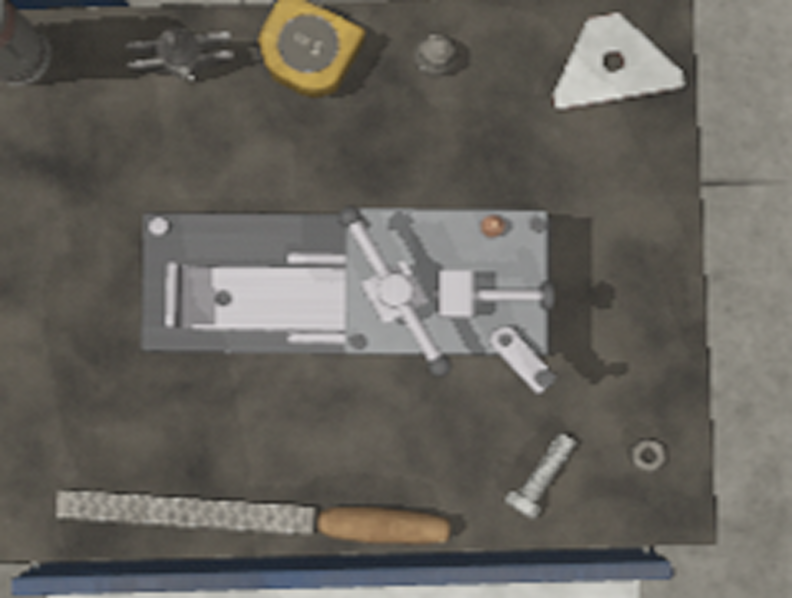

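View pics/side0c.png

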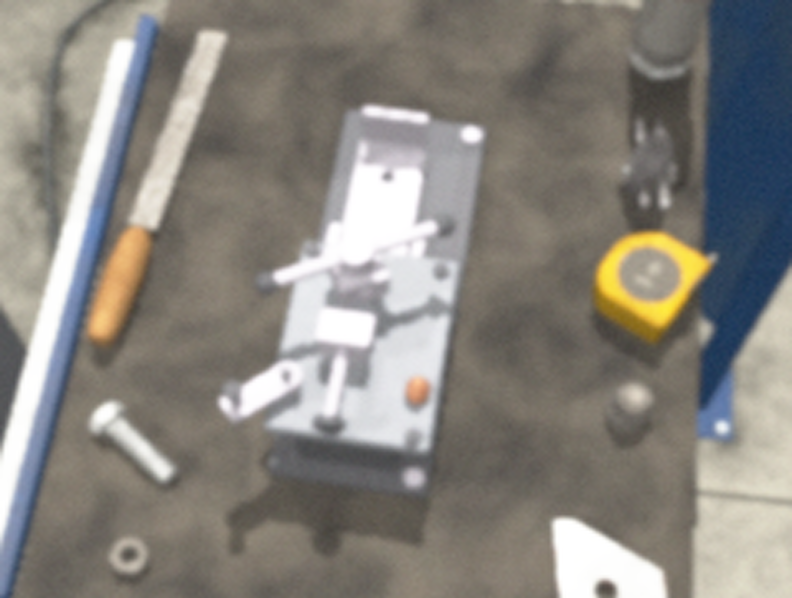

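The pictures show the jig nearly aligned with the world: its lane end is to +y (left in top) and its rear is to +x (up). The bar is about 30° off jig x, with balls at about (316,179) and (343,226) in top. The pin head is at (376,204), the keeper peg at (374,230) and the leg at (262,204). I'll fit the poses using both views.

```bash
cat > h.py <<'E'
import numpy as np,cv2
from scipy.optimize import least_squares
C={'side':(np.array([[426.7896,0,318.9031],[0,426.7896,206.8501],[0,0,1]]),np.array([[0.9923336377569765,0.12358708027169744,-0.0004300766479768132],[0.10888021988874728,-0.8758818098755784,-0.4700810066850808],[-0.058472635420204574,0.46643036856426695,-0.8826231711143878]]),np.array([-0.5509510135753399,-0.009968585092988378,1.1068235978158592])),
'top':(np.array([[424.39837,0,315.98213],[0,424.39837,198.75147],[0,0,1]]),np.array([[-0.026554348844212802,-0.9996136703105523,-0.008208330264190945],[-0.997764500241191,0.02700717788343572,-0.06112785290862185],[0.06132592123976205,0.0065667702136318895,-0.9980961922144855]]),np.array([-0.005451559232184819,0.5531387435351369,1.0700138119580371]))}
def proj(c,X):
    K,R,t=C[c]; p=(R@np.atleast_2d(X).T).T+t; p=p@K.T; return p[:,:2]/p[:,2:]
def ray(c,uv):
    K,R,t=C[c]; d=R.T@np.linalg.solve(K,[uv[0],uv[1],1]); return -R.T@t,d
def at_z(c,uv,z):
    o,d=ray(c,uv); return o+d*(z-o[2])/d[2]
def tri(us,ut):
    f=lambda X:np.r_[proj('side',X)[0]-us,proj('top',X)[0]-ut]
    r=least_squares(f,[0.6,0,.1]); return r.x,np.abs(r.fun).max()
def J(p,X):
    X=np.atleast_2d(X)/1000.; c,s=np.cos(p[2]),np.sin(p[2]); return X@np.array([[c,-s,0],[s,c,0],[0,0,1]]).T+[p[0],p[1],0]
S=lambda a:(200+(a[0]+.5)/3.3-.5,140+(a[1]+.5)/3.15-.5)
T=lambda a:(210+(a[0]+.5)/3.3-.5,110+(a[1]+.5)/3.15-.5)
E
cat > fit.py <<'E'
from h import *
pts=[('top',T((346,208)),(67,35,78)),('top',T((548,209)),(67,-113,78)),('top',T((548,352)),(-45,-113,78)),('top',T((346,352)),(-45,35,78)),('top',T((142,213)),(70,195,12)),('top',T((142,350)),(-45,195,12)),
('side',S((347,108)),(-45,195,12)),('side',S((484,125)),(70,195,12)),('side',S((462,260)),(67,35,78)),('side',S((432,450)),(67,-113,78)),('side',S((266,430)),(-45,-113,78)),('side',S((427,492)),(70,-125,12))]
def f(p): return np.concatenate([proj(c,J(p,X))[0]-uv for c,uv,X in pts])
r=least_squares(f,[.6,0,0],loss='soft_l1'); p=r.x; print("jig",p.round(4),f(p).reshape(-1,2).round(1).tolist())
np.save('jig.npy',p)
inv=lambda X:((np.asarray(X)-[p[0],p[1],0])@np.array([[np.cos(p[2]),-np.sin(p[2]),0],[np.sin(p[2]),np.cos(p[2]),0],[0,0,1]])*1000).round(1)
for n,s,t in [('ballA',S((447,226)),T((349,216))),('ballB',S((266,280)),T((440,367))),('cap',S((231,393)),T((543,378))),('pinhead',S((330,423)),T((548,295))),('legL',S((362,107)),T((172,265))),('nozzle',S((417,388)),T((493,225)))]:
    X,e=tri(s,t); print(n,X.round(4),'jig',inv(X),'res',round(e,2))
for c,uv in [('top',T((172,296))),('side',S((396,113)))]: print('legtop',c,inv(at_z(c,uv,.06)))
for k in range(0,6):
    th=-.52-k*np.pi; g=lambda q:np.concatenate([proj(c,J(p,(sg*62*np.cos(q[0]),-sg*62*np.sin(q[0]),124-12*q[0]/2/np.pi)))[0]-uv for sg0,(su,tu) in [(1,(S((447,226)),T((349,216)))),(-1,(S((266,280)),T((440,367))))] for sg in [sg0*(-1)**k] for c,uv in [('side',su),('top',tu)]])
    r=least_squares(g,[th]); print(k,r.x,r.cost,r.fun.round(1))
E
python3 fit.py
```

```text
jig [ 0.5377 -0.0516 -0.0292] [[-0.0, -0.2], [-0.1, -0.5], [0.2, 0.5], [-0.1, 0.3], [0.2, -0.1], [-0.3, 0.9], [-0.4, -0.2], [1.1, 0.0], [-0.2, -0.1], [-0.0, 0.3], [-0.4, -0.9], [1.4, 1.2]]
ballA [ 0.5934 -0.0208  0.1334] jig [ 54.7  32.4 133.4] res 0.27
ballB [ 0.4816 -0.0804  0.141 ] jig [-55.3 -30.4 141. ] res 0.02
cap [ 0.4702 -0.1542  0.1154] jig [ -64.5 -104.5  115.4] res 0.52
pinhead [ 0.5335 -0.1617  0.0979] jig [  -1.  -110.1   97.9] res 0.15
legL [0.542  0.1022 0.094 ] jig [ -0.2 153.9  94. ] res 9.36
nozzle [ 0.5873 -0.1254  0.0872] jig [ 51.7 -72.3  87.2] res 0.34
legtop top [ -0.8 164.7  60. ]
legtop side [  0.4 165.7  60. ]
0 [-0.50535504] 9.91918945120743 [-0.8  2.7  1.   0.3  1.1  3.  -0.6 -0.5]
1 [-3.647375] 4.098456132835209 [-0.7  1.5  1.   0.1  0.9  1.9 -0.4 -0.5]
2 [-6.7894049] 1.2788762845514872 [-0.6  0.2  0.9 -0.2  0.6  0.7 -0.3 -0.5]
3 [-9.931445] 1.5652131286067648 [-0.5 -1.1  0.9 -0.5  0.4 -0.5 -0.1 -0.5]
4 [-13.07349565] 5.065881900502075 [-0.4 -2.4  0.9 -0.8  0.2 -1.6  0.1 -0.5]
5 [-16.2155571] 11.893091898891287 [-0.3 -3.7  0.8 -1.1 -0.  -2.8  0.2 -0.5]
```

Emit:
arm_command(delta_pos=[[0,0,0],[0,0,0],[0,0,0],[0,0,0],[0,0,0],[0,0,0],[0,0,0],[0,0,0],[0,0,0],[0,0,0]], twist=[[0,0,-0.138],[0,0,-0.138],[0,0,-0.138],[0,0,-0.138],[0,0,-0.138],[0,0,-0.138],[0,0,-0.138],[0,0,-0.138],[0,0,-0.138],[0,0,0]], grip=[1,1,1,1,1,1,1,1,1,1], grip_force=30)

```text
time_s: 2.2
tool_pos: [0.1556, -0.5014, 0.2313]
tool_rot: [0.717, 0.698, -0.0, 0.0]
contact_force: [0.3, 0.6, 0.6]
width: -0.001
grasp_force: 0.0
```

```bash
cat > st.py <<'E'
import sys
from h import *
from scipy.spatial.transform import Rotation as Ro
from workcell import monitor
s=monitor.sense(); p=np.load('jig.npy'); c,sn=np.cos(p[2]),np.sin(p[2])
Rj=np.array([[c,-sn,0],[sn,c,0],[0,0,1]])
X=(Rj.T@(s['tool_pos']-[p[0],p[1],0]))*1000
R=Ro.from_quat(s['tool_rot']).as_matrix(); Rt=Rj.T@R
yaw=np.arctan2(Rt[1,0],Rt[0,0])
print('t',round(s['time_s'],2),'jig mm',X.round(1),'xyaw_jig',round(yaw,4),'tilt',R[:,2].round(3),'F_jig',(Rj.T@s['contact_force']).round(1),'Mz',s['moment'].round(2),'w',round(s['width'],3),'q',s['q'].round(2))
if len(sys.argv)>3:
    D=np.array(list(map(float,sys.argv[1:4])))-X; print('delta tool m',(Rt.T@D/1000).round(4))
E
python3 st.py 0 205 200
```

```text
t 2.2 jig mm [-368.9 -460.8  231.3] xyaw_jig 1.5732 tilt [ 0. -0. -1.] F_jig [0.3 0.6 0.6] Mz [0.03 0.   0.01] w -0.001 q [-1.42  0.34  1.52  0.    1.28 -1.39]
delta tool m [0.6649 0.3705 0.0313]
```

Emit:
arm_command(delta_pos=[[0.0391,0.0218,0],[0.0391,0.0218,0],[0.0391,0.0218,0],[0.0391,0.0218,0],[0.0391,0.0218,0],[0.0391,0.0218,0],[0.0391,0.0218,0],[0.0391,0.0218,0],[0.0391,0.0218,0],[0.0391,0.0218,0],[0.0391,0.0218,0],[0.0391,0.0218,0],[0.0391,0.0218,0],[0.0391,0.0218,0],[0.0391,0.0218,0],[0.0391,0.0218,0],[0.0391,0.0218,0],[0,0,0],[0,0,0]], twist=[[0,0,0],[0,0,0],[0,0,0],[0,0,0],[0,0,0],[0,0,0],[0,0,0],[0,0,0],[0,0,0],[0,0,0],[0,0,0],[0,0,0],[0,0,0],[0,0,0],[0,0,0],[0,0,0],[0,0,0],[0,0,0],[0,0,0]], grip=[1,1,1,1,1,1,1,1,1,1,1,1,1,1,1,1,1,1,1])

```text
time_s: 4.1
tool_pos: [0.5445, 0.1534, 0.2306]
tool_rot: [0.717, 0.697, -0.001, -0.0]
contact_force: [0.2, -0.4, -0.5]
width: -0.003
grasp_force: 0.0
```

```bash
python3 st.py 0 205 32
```

```text
t 4.1 jig mm [  0.7 205.1 230.6] xyaw_jig 1.571 tilt [-0.001 -0.001 -1.   ] F_jig [ 0.3 -0.4 -0.5] Mz [-0.01  0.02 -0.02] w -0.003 q [ 0.14  0.42  1.41 -0.    1.32  0.17]
delta tool m [ 0.     -0.0005  0.1986]
```

Emit:
arm_command(delta_pos=[[0,0,0.04],[0,0,0.04],[0,0,0.04],[0,0,0.04],[0,0,0.038],[0,0,0],[-0.01,0,0],[-0.01,0,0],[-0.01,0,0],[-0.01,0,0],[-0.01,0,0],[-0.01,0,0],[-0.01,0,0],[0,0,0]], twist=[[0,0,0],[0,0,0],[0,0,0],[0,0,0],[0,0,0],[0,0,0],[0,0,0],[0,0,0],[0,0,0],[0,0,0],[0,0,0],[0,0,0],[0,0,0],[0,0,0]], grip=[1,1,1,1,1,1,1,1,1,1,1,1,1,1])

```text
time_s: 5.5
tool_pos: [0.5424, 0.081, 0.0331]
tool_rot: [0.717, 0.697, -0.001, 0.0]
contact_force: [-0.1, 0.4, -0.2]
width: 0.001
grasp_force: 0.0
```

```bash
python3 st.py 0 126 32
```

```text
t 5.5 jig mm [  0.8 132.6  33.1] xyaw_jig 1.5709 tilt [-0.001 -0.001 -1.   ] F_jig [-0.1  0.4 -0.2] Mz [-0.02  0.    0.05] w 0.001 q [ 0.01  0.62  1.69 -0.    0.84  0.04]
delta tool m [-0.0066 -0.0008  0.0011]
```

Emit:
arm_command(delta_pos=[[-0.003,0,0],[-0.003,0,0],[-0.002,0,0],[-0.002,0,0],[0,0,0]], twist=[[0,0,0],[0,0,0],[0,0,0],[0,0,0],[0,0,0]], grip=[1,1,1,1,1])

```text
time_s: 6.0
tool_pos: [0.543, 0.0748, 0.0335]
tool_rot: [0.717, 0.697, 0.002, -0.0]
contact_force: [1.6, 12.3, -0.2]
width: 0.002
grasp_force: 5.9
```

```bash
python3 st.py 0 126 32; python3 - <<'E'
from workcell import get_image
import cv2
t=get_image("top")["image"]; s=get_image("side")["image"]
f=lambda a:cv2.resize(a,(400,400),interpolation=cv2.INTER_CUBIC)
cv2.imwrite("pics/b1.png",cv2.hconcat([f(t[150:250,240:340]),f(s[165:245,280:360])]))
E
```

```text
t 6.0 jig mm [  1.5 126.5  33.5] xyaw_jig 1.5717 tilt [ 0.002  0.003 -1.   ] F_jig [ 1.2 12.3 -0.2] Mz [ 1.87 -0.21 -0.05] w 0.002 q [-0.    0.61  1.69  0.    0.83  0.02]
delta tool m [-0.0005 -0.0015  0.0015]
```

View pics/b1.png

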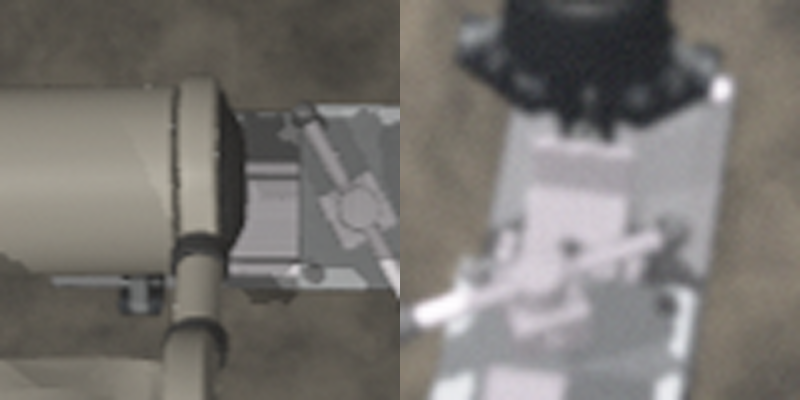

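The fingers are behind the leg. At TCP y=126.5 the force is 12 N, which matches home (115 + 11 mm). One firmer press, then I'll retreat and go to the screw.

Emit:
arm_command(delta_pos=[[-0.002,0,0],[-0.002,0,0],[0,0,0],[0,0,0]], twist=[[0,0,0],[0,0,0],[0,0,0],[0,0,0]], grip=[1,1,1,1])

```text
time_s: 6.5
tool_pos: [0.5432, 0.0744, 0.0342]
tool_rot: [0.717, 0.697, 0.004, -0.002]
contact_force: [2.2, 29.0, 4.6]
width: -0.003
grasp_force: 14.9
```

```bash
python3 st.py 0 126 32
```

```text
t 6.5 jig mm [  1.8 126.2  34.2] xyaw_jig 1.5716 tilt [ 0.003  0.007 -1.   ] F_jig [ 1.3 29.   4.6] Mz [ 4.66 -0.23 -0.07] w -0.003 q [-0.01  0.61  1.69  0.01  0.83  0.01]
delta tool m [-0.0002 -0.0018  0.0022]
```

Emit:
arm_command(delta_pos=[[0.02,0,0],[0,0,-0.0425],[0,0,-0.0425],[0,0,-0.0425],[0,0,-0.0425],[-0.036,0,0],[-0.036,0,0],[-0.036,0,0],[-0.036,0,0],[0,0,0],[0,0,0],[0,0,0],[0,0,0],[0,0,0],[0,0,0],[0,0,0],[0,0,0],[0,0,0]], twist=[[0,0,0],[0,0,0],[0,0,0],[0,0,0],[0,0,0],[0,0,0],[0,0,0],[0,0,0],[0,0,0],[0,0,-0.142],[0,0,-0.142],[0,0,-0.142],[0,0,-0.142],[0,0,-0.142],[0,0,-0.142],[0,0,-0.142],[0,0,-0.142],[0,0,0]], grip=[1,1,1,0.18,0.18,0.18,0.18,0.18,0.18,0.18,0.18,0.18,0.18,0.18,0.18,0.18,0.18,0.18])

```text
time_s: 8.3
tool_pos: [0.5386, -0.0554, 0.2031]
tool_rot: [0.229, 0.974, -0.0, -0.0]
contact_force: [-0.3, 0.5, 0.6]
width: 0.824
grasp_force: 0.0
```

```bash
python3 st.py 0 0 116;  python3 - <<'E'
from workcell import get_image
import cv2
t=get_image("top")["image"]; s=get_image("side")["image"]
cv2.imwrite("pics/c1t.png",t)
cv2.imwrite("pics/c1.png",cv2.resize(s[130:280,240:400],(800,600),interpolation=cv2.INTER_CUBIC))
E
```

```text
t 8.3 jig mm [  1.   -3.7 203.1] xyaw_jig 2.7095 tilt [-0.001 -0.    -1.   ] F_jig [-0.3  0.5  0.6] Mz [ 0.01 -0.01 -0.06] w 0.824 q [-0.24  0.4   1.52 -0.    1.22 -1.35]
delta tool m [0.0024 0.003  0.0871]
```

View pics/c1.png

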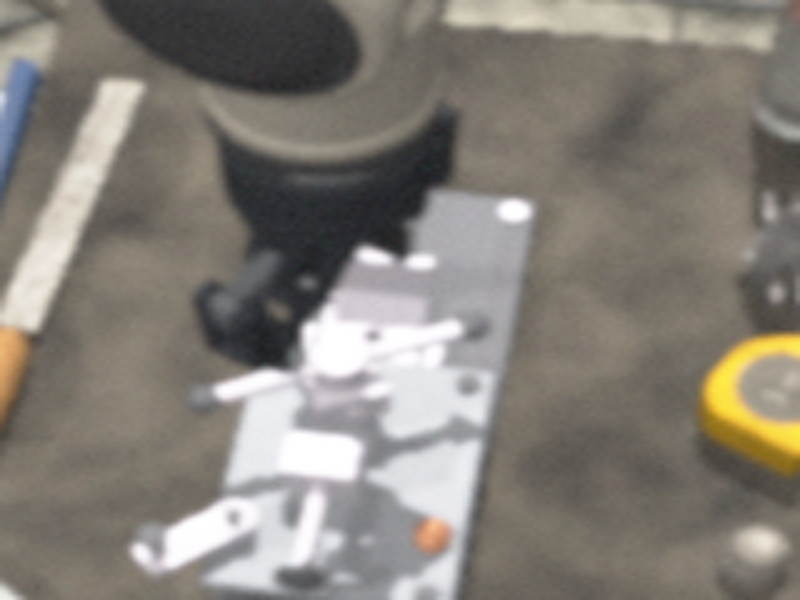

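The side view shows the open fingers above the screw, with the near fingertip at about pixel (290,220). I'll work out its height.

```bash
python3 - <<'E'
from h import *
p=np.load('jig.npy')
for z in (195,203,209,213,220): print(z,proj('side',J(p,[(1-r*np.cos(1.139),-3.7-r*np.sin(1.139),z) for r in (36,50)])).round(1).tolist())
# bracket leg top check: side crop spans (357..437 , 258) 
print(at_z('side',(240+397/5,130+258/4),.06))
E
```

```text
195 [[297.5, 222.7], [293.5, 227.9]]
203 [[297.3, 220.9], [293.3, 226.2]]
209 [[297.2, 219.6], [293.2, 224.9]]
213 [[297.1, 218.7], [293.1, 224.0]]
220 [[297.0, 217.1], [292.9, 222.4]]
[0.54907399 0.0593433  0.06      ]
```

Emit:
arm_command(delta_pos=[[0.0024,0.003,0],[0,0,0.03],[0,0,0.03],[0,0,0.027],[0,0,0],[0,0,0],[0,0,0.0003],[0,0,0.0003],[0,0,0.0003],[0,0,0.0003],[0,0,0.0003],[0,0,0]], twist=[[0,0,0],[0,0,0],[0,0,0],[0,0,0],[0,0,0],[0,0,0.1],[0,0,0.1],[0,0,0.12],[0,0,0.14],[0,0,0.14],[0,0,0.14],[0,0,0]], grip=[0.18,0.18,0.18,0.18,0.18,0.18,0.18,0.18,0.18,0.18,0.18,0.18])

```text
time_s: 9.6
tool_pos: [0.5385, -0.0514, 0.1161]
tool_rot: [0.567, 0.824, 0.0, 0.001]
contact_force: [0.0, -0.4, -0.1]
width: 0.817
grasp_force: 0.0
```

```bash
python3 st.py 0 0 114.5;  python3 - <<'E'
from workcell import get_image
import cv2
s=get_image("side")["image"]; t=get_image("top")["image"]
f=lambda a:cv2.resize(a,(400,400),interpolation=cv2.INTER_CUBIC)
cv2.imwrite("pics/d1.png",cv2.hconcat([f(t[160:240,290:370]),f(s[185:265,265:345])]))
E
```

```text
t 9.6 jig mm [  0.7   0.2 116.1] xyaw_jig 1.966 tilt [ 0.001 -0.    -1.   ] F_jig [ 0.  -0.4 -0.1] Mz [0.02 0.01 0.07] w 0.817 q [-0.24  0.49  1.64 -0.    1.01 -0.6 ]
delta tool m [ 0.0001 -0.0007  0.0016]
```

View pics/d1.png

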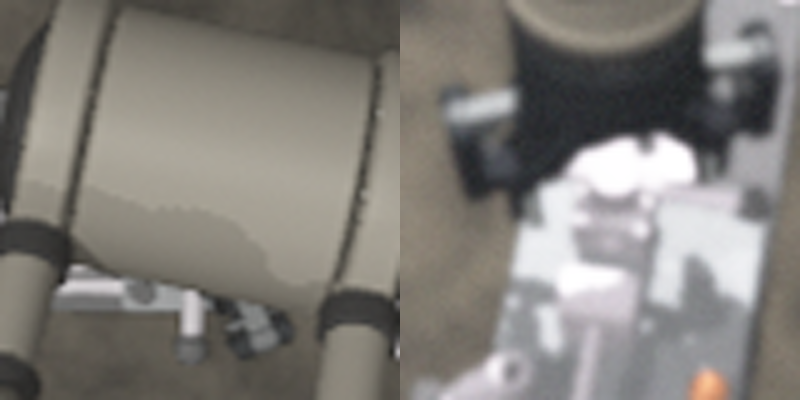

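The bar is following the fingers (moment 0.07 N·m), so I'll carry on with the stroke.

Emit:
arm_command(delta_pos=[[0,0,0.0003],[0,0,0.0003],[0,0,0.0003],[0,0,0.0003],[0,0,0.0003],[0,0,0.0003],[0,0,0.0003],[0,0,0.0003],[0,0,0.0003],[0,0,0.0003],[0,0,0.0003],[0,0,0.0003]], twist=[[0,0,0.14],[0,0,0.14],[0,0,0.14],[0,0,0.14],[0,0,0.14],[0,0,0.14],[0,0,0.14],[0,0,0.14],[0,0,0.14],[0,0,0.14],[0,0,0.14],[0,0,0.14]], grip=[0.18,0.18,0.18,0.18,0.18,0.18,0.18,0.18,0.18,0.18,0.18,0.18])

```text
time_s: 10.9
tool_pos: [0.5379, -0.0518, 0.1119]
tool_rot: [0.992, 0.128, -0.0, 0.0]
contact_force: [-2.5, -0.4, 1.9]
width: 0.821
grasp_force: 1.1
```

```bash
python3 st.py 0 0 113
```

```text
t 10.9 jig mm [ 1.000e-01 -1.000e-01  1.119e+02] xyaw_jig 0.2853 tilt [-0. -0. -1.] F_jig [-2.5 -0.5  1.9] Mz [-0.    0.36  0.12] w 0.821 q [-0.24  0.49  1.64 -0.    1.    1.08]
delta tool m [-0.0001 -0.0002 -0.0011]
```

Emit:
arm_command(delta_pos=[[0,0,0.0002],[0,0,0.0002],[0,0,0.0002],[0,0,0.0002],[0,0,0.0002],[0,0,0.0002],[0,0,0.0002],[0,0,0.0002],[0,0,0.0002],[0,0,0.0002],[0,0,0.0002],[0,0,0.0002],[0,0,0]], twist=[[0,0,0.14],[0,0,0.14],[0,0,0.14],[0,0,0.14],[0,0,0.14],[0,0,0.14],[0,0,0.14],[0,0,0.14],[0,0,0.14],[0,0,0.14],[0,0,0.14],[0,0,0.14],[0,0,0]], grip=[0.18,0.18,0.18,0.18,0.18,0.18,0.18,0.18,0.18,0.18,0.18,0.18,0.18])

```text
time_s: 12.2
tool_pos: [0.5382, -0.0515, 0.1092]
tool_rot: [0.758, -0.652, 0.0, -0.0]
contact_force: [0.6, 0.6, 0.3]
width: 0.82
grasp_force: 0.0
```

```bash
python3 st.py 0 0 113
```

```text
t 12.2 jig mm [4.000e-01 1.000e-01 1.092e+02] xyaw_jig -1.3907 tilt [ 0. -0. -1.] F_jig [0.6 0.7 0.3] Mz [0.01 0.04 0.01] w 0.82 q [-0.24  0.5   1.65 -0.    1.    2.75]
delta tool m [ 0.0001  0.0005 -0.0038]
```

Emit:
arm_command(delta_pos=[[0,0,0],[0,0,-0.025],[0,0,-0.025],[0,0,0],[0,0,0],[0,0,0],[0,0,0],[0,0,0],[0,0,0],[0,0,0],[0,0,0],[0,0,0]], twist=[[0,0,-0.1],[0,0,0],[0,0,0],[0,0,-0.145],[0,0,-0.145],[0,0,-0.145],[0,0,-0.145],[0,0,-0.145],[0,0,-0.145],[0,0,-0.145],[0,0,-0.145],[0,0,0]], grip=[0.18,0.18,0.18,0.18,0.18,0.18,0.18,0.18,0.18,0.18,0.18,0.18])

```text
time_s: 13.4
tool_pos: [0.5384, -0.0518, 0.1593]
tool_rot: [0.997, -0.077, 0.001, 0.0]
contact_force: [0.2, -0.4, 0.3]
width: 0.817
grasp_force: 0.0
```

```bash
python3 st.py 0 0 113;  python3 - <<'E'
from workcell import get_image
import cv2
s=get_image("side")["image"]; t=get_image("top")["image"]
cv2.imwrite("pics/e1s.png",s);cv2.imwrite("pics/e1t.png",t)
f=lambda a:cv2.resize(a,(400,400),interpolation=cv2.INTER_CUBIC)
cv2.imwrite("pics/e1.png",cv2.hconcat([f(t[160:240,290:370]),f(s[185:265,265:345])]))
E
```

```text
t 13.4 jig mm [ 6.000e-01 -1.000e-01  1.593e+02] xyaw_jig -0.1259 tilt [ 0.001 -0.    -1.   ] F_jig [ 0.2 -0.4  0.3] Mz [ 0.02  0.03 -0.03] w 0.817 q [-0.24  0.44  1.59 -0.    1.11  1.49]
delta tool m [-0.0007 -0.0001  0.0463]
```

View pics/e1.png

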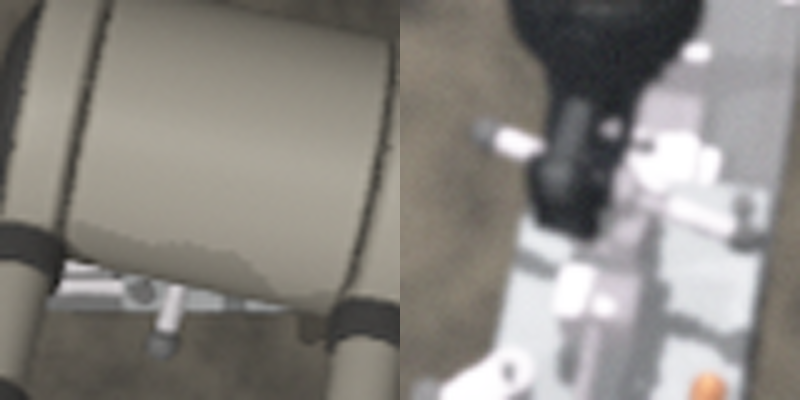

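```bash
python3 - <<'E'
from h import *
p=np.load('jig.npy')
obs=[('side',(282.0-.4,211.6-.4),-1),('side',(334.4-.4,228-.4),1),('top',(322-.4,229-.4),-1)]
g=lambda q:np.concatenate([proj(c,J(p,(sg*62*np.cos(q[0]),-sg*62*np.sin(q[0]),q[1])))[0]-uv for c,uv,sg in obs])
r=least_squares(g,[.26,130]); print(r.x,r.fun.round(1))
for z in (124,124+5.6,135.6,141.6):
    r=least_squares(lambda q:g([q[0],z]),[.26]); print(z,r.x,r.cost)
E
```

```text
[  0.22079749 141.77822794] [ 0.2 -1.1  0.7  1.2  1.9 -0.2]
124 [0.2157401] 16.433913003620034
129.6 [0.21729982] 9.599386825684467
135.6 [0.21900465] 5.040287296141468
141.6 [0.22074526] 3.4373294410782655
```

```bash
python3 - <<'E'
from h import *
def show(f,u,v,r=5):
    g=cv2.imread('pics/'+f,0); print(f,(u-r,v-r)); print(g[v-r:v+r+1,u-r:u+r+1])
show('side0.png',335,211);show('side0.png',280,229);show('e1s.png',282,211);show('e1s.png',334,227)
E
```

```text
side0.png (330, 206)
[[170 167 168 169 166 167 168 167 166 165 167]
 [165 167 164 162 162 162 163 162 165 162 167]
 [169 161 156 155 153 149 153 157 163 167 167]
 [183 171 157 151 148 142 141 148 159 164 162]
 [227 207 170 145 144 133 131 139 150 161 164]
 [246 234 189 150 135 125 122 130 150 162 165]
 [248 236 194 142 121 112 113 127 151 163 165]
 [237 219 172 132 109 108 116 138 154 163 163]
 [204 181 154 126 115 122 131 151 160 164 160]
 [169 163 152 141 142 144 152 160 163 166 160]
 [159 155 158 158 159 160 164 164 162 166 160]]
side0.png (275, 224)
[[109 111 107 104 104 104 104 110 115 126 138]
 [109 111 109 110 109 109 109 121 146 170 198]
 [114 112 110 114 119 125 128 149 198 230 242]
 [115 113 114 125 134 139 143 171 224 246 250]
 [117 114 120 128 136 144 144 165 217 239 245]
 [117 114 120 127 137 139 137 143 173 209 219]
 [117 116 114 118 126 124 123 123 135 155 166]
 [119 113 110 108 111 110 107 108 112 121 131]
 [120 119 113 107 102 100 101 105 113 116 123]
 [119 118 113 108 104 105 103 112 120 122 127]
 [120 119 116 112 109 112 117 120 122 124 127]]
e1s.png (277, 206)
[[1
[... 351 characters left out ...]
 145 199 237 249 251]
 [115 112 112 108 103 106 129 178 216 235 245]
 [117 115 110 107 101 102 118 145 172 194 218]
 [115 112 114 110 108 104 111 122 133 149 167]]
e1s.png (329, 222)
[[215 208 204 192 187 183 181 183 181 169 157]
 [226 220 210 197 187 188 193 204 203 183 162]
 [227 223 205 181 170 174 193 215 215 191 160]
 [228 221 193 167 156 161 181 205 214 189 154]
 [227 216 189 160 146 148 167 197 207 178 147]
 [233 223 193 157 138 143 169 198 204 175 138]
 [243 236 213 173 143 154 181 204 202 171 136]
 [248 244 225 181 151 156 179 198 192 166 130]
 [244 242 221 173 147 147 162 173 174 150 125]
 [227 222 191 154 136 134 137 145 142 130 117]
 [200 184 155 132 126 123 121 117 112 114 111]]
```

Emit:
arm_command(delta_pos=[[0,0,0],[0,0,0],[0,0,0],[0,0,0],[0,0,0],[0,0,0],[0,0,0],[0,0,0],[0,0,0],[0,0,0],[0,0,0],[0,0,0],[0,0,0],[0,0,0],[0,0,0.025],[0,0,0.025],[0,0,0]], twist=[[0,0,-0.141],[0,0,-0.141],[0,0,-0.141],[0,0,-0.141],[0,0,-0.141],[0,0,-0.141],[0,0,-0.141],[0,0,-0.141],[0,0,-0.141],[0,0,-0.141],[0,0,-0.141],[0,0,-0.141],[0,0,-0.141],[0,0,-0.141],[0,0,0],[0,0,0],[0,0,0]], grip=[0.18,0.18,0.18,0.18,0.18,0.18,0.18,0.18,0.18,0.18,0.18,0.18,0.18,0.18,0.18,0.18,0.18])

```text
time_s: 15.2
tool_pos: [0.5361, -0.0512, 0.1062]
tool_rot: [0.617, 0.787, -0.001, -0.003]
contact_force: [0.1, 0.2, 0.4]
width: 0.819
grasp_force: 0.0
```

Emit:
arm_command(delta_pos=[[0,0,0],[0,0,0.0003],[0,0,0.0003],[0,0,0.0003],[0,0,0.0003],[0,0,0.0003],[0,0,0.0003],[0,0,0.0003],[0,0,0.0003],[0,0,0.0003],[0,0,0.0003],[0,0,0.0003],[0,0,0.0003],[0,0,0.0003],[0,0,0.0003],[0,0,0.0003],[0,0,0.0003],[0,0,0.0002],[0,0,0]], twist=[[0,0,0.1],[0,0,0.14],[0,0,0.14],[0,0,0.14],[0,0,0.14],[0,0,0.14],[0,0,0.14],[0,0,0.14],[0,0,0.14],[0,0,0.14],[0,0,0.14],[0,0,0.14],[0,0,0.14],[0,0,0.14],[0,0,0.14],[0,0,0.14],[0,0,0.14],[0,0,0.14],[0,0,0.14]], grip=[0.18,0.18,0.18,0.18,0.18,0.18,0.18,0.18,0.18,0.18,0.18,0.18,0.18,0.18,0.18,0.18,0.18,0.18,0.18])

```text
time_s: 17.1
tool_pos: [0.5376, -0.0513, 0.1048]
tool_rot: [0.918, -0.396, -0.0, 0.0]
contact_force: [-1.7, 1.3, -0.2]
width: 0.815
grasp_force: 1.2
```

```bash
python3 st.py 0 0 113
```

```text
t 17.1 jig mm [-1.000e-01  3.000e-01  1.048e+02] xyaw_jig -0.7844 tilt [-0.001  0.    -1.   ] F_jig [-1.8  1.3 -0.2] Mz [0.24 0.37 0.1 ] w 0.815 q [-0.24  0.5   1.65  0.    0.99  2.15]
delta tool m [ 0.0003  0.0001 -0.0082]
```

Emit:
arm_command(delta_pos=[[0,0,0.0002],[0,0,0.0002],[0,0,0.0002],[0,0,0],[0,0,0]], twist=[[0,0,0.1],[0,0,0.1],[0,0,0.1],[0,0,0.08],[0,0,0]], grip=[0.18,0.18,0.18,0.18,0.18])

```text
time_s: 17.6
tool_pos: [0.5382, -0.0514, 0.1042]
tool_rot: [0.829, -0.56, 0.0, -0.0]
contact_force: [0.6, 0.3, -0.1]
width: 0.823
grasp_force: 0.4
```

```bash
python3 st.py 0 0 113
```

```text
t 17.6 jig mm [  0.5   0.2 104.2] xyaw_jig -1.1591 tilt [ 0.001 -0.    -1.   ] F_jig [ 0.6  0.3 -0.1] Mz [ 0.09  0.09 -0.02] w 0.823 q [-0.24  0.5   1.65  0.    0.98  2.52]
delta tool m [ 0.      0.0005 -0.0088]
```

Emit:
arm_command(delta_pos=[[0,0,0],[0,0,-0.03],[0,0,-0.05],[0,0,-0.02],[0.0367,0.016,0],[0.0367,0.016,0],[0.0367,0.016,0],[0.0367,0.016,0],[0,0,0]], twist=[[0,0,-0.08],[0,0,0],[0,0,0],[0,0,0],[0,0,0],[0,0,0],[0,0,0],[0,0,0],[0,0,0]], grip=[0.18,0.18,0.18,0.18,1,1,1,1,1])

```text
time_s: 18.5
tool_pos: [0.5466, -0.2165, 0.204]
tool_rot: [0.85, -0.527, 0.002, 0.001]
contact_force: [0.8, -0.3, -0.2]
width: 0.003
grasp_force: 0.0
```

```bash
python3 st.py 0 0 113;  python3 - <<'E'
from workcell import get_image
import cv2
s=get_image("side")["image"]; t=get_image("top")["image"]
cv2.imwrite("pics/f1s.png",s);cv2.imwrite("pics/f1t.png",t)
f=lambda a:cv2.resize(a,(400,400),interpolation=cv2.INTER_CUBIC)
cv2.imwrite("pics/f1.png",cv2.hconcat([f(t[160:240,290:370]),f(s[185:265,265:345])]))
E
```

```text
t 18.5 jig mm [  13.6 -164.5  204. ] xyaw_jig -1.0809 tilt [ 0.002 -0.003 -1.   ] F_jig [ 0.8 -0.3 -0.2] Mz [ 0.02 -0.01 -0.01] w 0.003 q [-0.51  0.48  1.39 -0.    1.27  2.17]
delta tool m [-0.1519 -0.0654  0.0905]
```

View pics/f1.png

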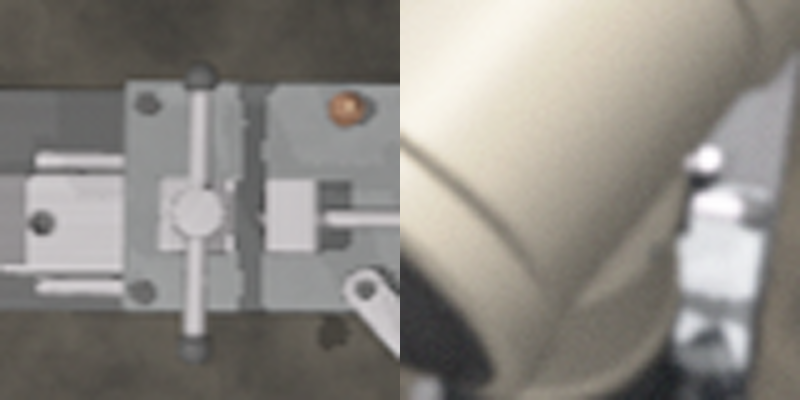

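Top view: the bar lies along jig x to within about 0.03 rad, with balls at about (330,175) and (329,229). The arm hides the side view, so I'll move it away and measure the bar's height before touching the pin.

Emit:
arm_command(delta_pos=[[0,0,-0.04],[-0.044,-0.0235,0],[-0.044,-0.0235,0],[-0.044,-0.0235,0],[-0.044,-0.0235,0],[-0.044,-0.0235,0],[-0.044,-0.0235,0],[0,0,0]], twist=[[0,0,0],[0,0,0],[0,0,0],[0,0,0],[0,0,0],[0,0,0],[0,0,0],[0,0,0]], grip=[1,1,1,1,1,1,1,1])

```text
time_s: 19.4
tool_pos: [0.5533, 0.0949, 0.2439]
tool_rot: [0.853, -0.522, -0.0, -0.001]
contact_force: [0.0, -1.0, 0.8]
width: -0.004
grasp_force: 0.0
```

```bash
python3 st.py 0 0 113;  python3 - <<'E'
from workcell import get_image
import cv2
s=get_image("side")["image"]; t=get_image("top")["image"]
cv2.imwrite("pics/g1s.png",s);cv2.imwrite("pics/g1t.png",t)
a=cv2.imread("pics/side0.png")
f=lambda a:cv2.resize(a,(400,600),interpolation=cv2.INTER_CUBIC)
cv2.imwrite("pics/g1.png",cv2.hconcat([f(a[180:300,265:345]),f(s[180:300,265:345])]))
E
```

```text
t 19.4 jig mm [ 11.2 146.9 243.9] xyaw_jig -1.0686 tilt [ 0.001  0.002 -1.   ] F_jig [ 0.  -1.   0.8] Mz [-0.01 -0.03 -0.  ] w -0.004 q [0.03 0.4  1.4  0.   1.34 2.7 ]
delta tool m [0.1236 0.0808 0.1306]
```

View pics/g1.png

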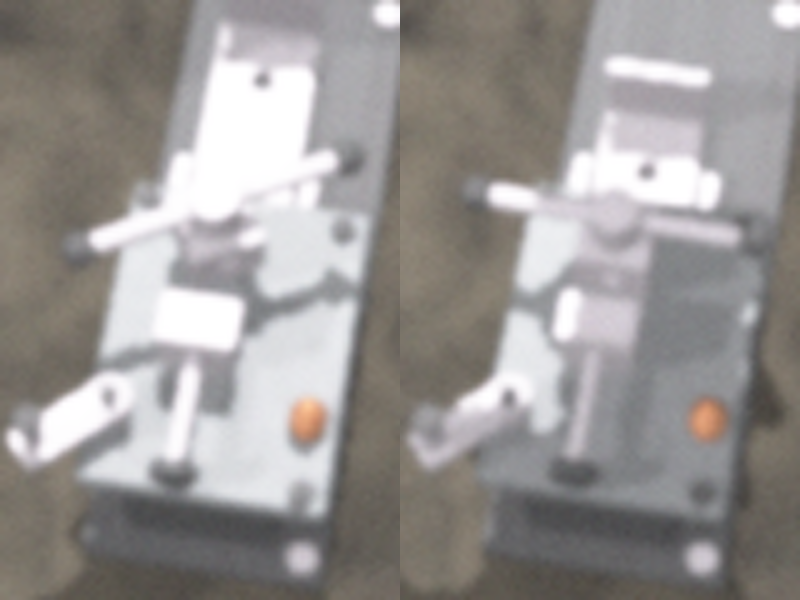

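```bash
python3 - <<'E'
from h import *
p=np.load('jig.npy')
px=lambda a:(round(265+(a[0]+.5)/5-.5,1),round(180+(a[1]+.5)/5-.5,1))
P=lambda X:proj('side',J(p,X))[0].round(1)
for n,a,X in [('barmid',(213.5,214),(0,0,124)),('130',(213.5,214),(0,0,130)),('block',(199,318),(0,-44,111)),('pin',(173,474),(0,-110,95)),('brS',(365,213),(67,35,78)),('br2',(323,517),(67,-113,78)),('br3',(78,483),(-45,-113,78)),('nozz top',(307,402),(51.7,-72.3,100))]: print(n,px(a),P(X))
g=cv2.imread('pics/g1s.png',0)
for u in (284,288,292,322,326,330): print(u,g[212:236,u])
for u in (284,288,292,322,326,330): print(u,[(z,round(float(np.interp(u,*zip(*[tuple(P((x,0,z))) for x in (-62,62)]))),1)) for z in (124,130)])
E
```

```text
barmid (307.3, 222.4) [308.1 222.9]
130 (307.3, 222.4) [308.1 221.7]
block (304.4, 243.2) [305.  243.4]
pin (299.2, 274.4) [300.  274.4]
brS (337.6, 222.2) [339.4 222.1]
br2 (329.2, 283.0) [330.5 282.8]
br3 (280.2, 276.2) [279.8 275.3]
nozz top (326.0, 260.0) [326.4 260.7]
284 [118 115 116 123 172 233 248 246 224 175 133 116 116 114 115 114 116 116
 115 121 124 125 127 127]
288 [122 120 121 119 148 213 247 251 245 218 166 133 123 122 124 127 140 146
 151 157 170 179 188 195]
292 [123 126 126 134 145 171 197 221 226 222 213 222 232 235 236 236 236 236
 236 236 236 237 235 232]
322 [251 254 255 255 255 254 254 253 241 191 158 171 195 208 202 179 150 137
 131 132 134 131 131 132]
326 [160 175 217 249 254 254 254 253 248 222 167 149 174 201 211 199 169 144
 135 131 130 133 130 133]
330 [171 171 169 167 165 165 161 158 153 143 139 135 153 184 205 206 187 158
 135 130 131 130 132 134]
284 [(124, 219.6), (130, 218.4)]
288 [(124, 220.1), (130, 219.0)]
292 [(124, 220.7), (130, 219.5)]
322 [(124, 224.9), (130, 223.7)]
326 [(124, 225.4), (130, 224.2)]
330 [(124, 226.0), (130, 224.8)]
```

The height fits joint value 0: the bar centre residual is −0.25 px at 124 mm and +0.95 px at 130 mm. The angle is about +0.03. On to the pin.

Emit:
arm_command(delta_pos=[[0.0425,0.0254,0],[0.0425,0.0254,0],[0.0425,0.0254,0],[0.0425,0.0254,0],[0.0425,0.0254,0],[0.0425,0.0254,0],[0,0,0],[0,0,0],[0,0,0],[0,0,0],[0,0,0.039],[0,0,0.039],[0,0,0.039],[0,0,0.039],[0,0,0]], twist=[[0,0,0],[0,0,0],[0,0,0],[0,0,0],[0,0,0],[0,0,0],[0,0,0.1255],[0,0,0.1255],[0,0,0.1255],[0,0,0.1255],[0,0,0],[0,0,0],[0,0,0],[0,0,0],[0,0,0]], grip=[1,1,1,1,1,1,1,1,1,1,1,1,1,1,1])

```text
time_s: 21.0
tool_pos: [0.5284, -0.2078, 0.0827]
tool_rot: [-0.693, 0.721, 0.005, -0.002]
contact_force: [0.0, 0.3, -0.6]
width: -0.001
grasp_force: 0.0
```

```bash
python3 st.py 0 -125 88
```

```text
t 21.0 jig mm [  -4.8 -156.4   82.7] xyaw_jig -1.5811 tilt [-0.009  0.005 -1.   ] F_jig [-0.   0.3 -0.6] Mz [-0.03  0.04 -0.05] w -0.001 q [-0.51  0.58  1.58 -0.    0.99  2.67]
delta tool m [-0.0315 -0.0044 -0.0052]
```

Emit:
arm_command(delta_pos=[[-0.01,-0.0045,-0.003],[-0.01,0,0],[-0.006,0,0],[-0.006,0,0],[-0.006,0,0],[-0.006,0,0],[-0.006,0,0],[-0.006,0,0],[-0.006,0,0],[0,0,0]], twist=[[0,0,-0.01],[0,0,0],[0,0,0],[0,0,0],[0,0,0],[0,0,0],[0,0,0],[0,0,0],[0,0,0],[0,0,0]], grip=[1,1,1,1,1,1,1,1,1,1])

```text
time_s: 22.0
tool_pos: [0.5383, -0.1457, 0.09]
tool_rot: [-0.697, 0.717, 0.0, -0.0]
contact_force: [-0.9, -0.2, -0.3]
width: -0.003
grasp_force: 0.0
```

```bash
python3 st.py 0 -75 88
```

```text
t 22.0 jig mm [  3.3 -94.   90. ] xyaw_jig -1.5693 tilt [-0.001  0.001 -1.   ] F_jig [-0.9 -0.2 -0.3] Mz [-0.03 -0.05  0.01] w -0.003 q [-0.4   0.55  1.62  0.    0.98  2.77]
delta tool m [-0.019   0.0033  0.002 ]
```

Emit:
arm_command(delta_pos=[[-0.003,0.002,0],[-0.003,0.001,0],[-0.003,0,0],[-0.003,0,0],[-0.003,0,0],[-0.003,0,0],[0,0,0]], twist=[[0,0,0],[0,0,0],[0,0,0],[0,0,0],[0,0,0],[0,0,0],[0,0,0]], grip=[1,1,1,1,1,1,1])

```text
time_s: 22.7
tool_pos: [0.5359, -0.128, 0.0901]
tool_rot: [-0.697, 0.717, 0.0, -0.0]
contact_force: [0.2, -0.2, 0.5]
width: 0.003
grasp_force: 0.0
```

```bash
python3 st.py 0 -75 88
```

```text
t 22.7 jig mm [  0.4 -76.4  90.1] xyaw_jig -1.5696 tilt [-0.  0. -1.] F_jig [ 0.2 -0.2  0.5] Mz [-0.03 -0.04  0.01] w 0.003 q [-0.37  0.54  1.64  0.    0.97  2.8 ]
delta tool m [-0.0014  0.0004  0.0021]
```

Emit:
arm_command(delta_pos=[[-0.002,0,0],[-0.002,0,0],[-0.001,0,0],[0,0,0]], twist=[[0,0,0],[0,0,0],[0,0,0],[0,0,0]], grip=[1,1,1,1])

```text
time_s: 23.1
tool_pos: [0.5361, -0.1257, 0.0903]
tool_rot: [-0.697, 0.717, -0.001, -0.001]
contact_force: [-2.2, -10.1, -0.4]
width: 0.003
grasp_force: 5.2
```

```bash
python3 st.py 0 -75 88; python3 - <<'E'
from workcell import get_image
import cv2
t=get_image("top")["image"]
cv2.imwrite("pics/i1t.png",t)
E
```

```text
t 23.1 jig mm [  0.5 -74.1  90.3] xyaw_jig -1.5697 tilt [-0.    -0.004 -1.   ] F_jig [ -1.9 -10.1  -0.4] Mz [-1.74  0.32  0.03] w 0.003 q [-0.37  0.54  1.64 -0.    0.97  2.8 ]
delta tool m [0.0009 0.0005 0.0023]
```

The pin is seated: 10 N of force at y=-74, the expected end. One firmer press, then back off, lift and set up behind the keeper peg.

Emit:
arm_command(delta_pos=[[-0.002,0,0],[-0.001,0,0],[0,0,0]], twist=[[0,0,0],[0,0,0],[0,0,0]], grip=[1,1,1])

```text
time_s: 23.45
tool_pos: [0.5362, -0.1255, 0.0905]
tool_rot: [-0.697, 0.717, -0.003, -0.003]
contact_force: [-3.6, -22.1, -2.5]
width: 0.001
grasp_force: 10.8
```

```bash
python3 st.py 0 -75 88
```

```text
t 23.45 jig mm [  0.6 -73.9  90.5] xyaw_jig -1.5695 tilt [ 0.    -0.008 -1.   ] F_jig [ -3.  -22.2  -2.5] Mz [-3.52  0.61  0.02] w 0.001 q [-0.36  0.54  1.64 -0.01  0.96  2.81]
delta tool m [0.0011 0.0006 0.0025]
```

Emit:
arm_command(delta_pos=[[0.015,0,0],[0.01,0,0],[0,0,-0.03],[0,0,-0.03],[-0.004,0.04,0],[-0.004,0.04,0],[0,0,0],[0,0,0],[0,0,0],[0,0,0],[0,0,0],[0,0,0]], twist=[[0,0,0],[0,0,0],[0,0,0],[0,0,0],[0,0,0],[0,0,0],[0,0,-0.135],[0,0,-0.135],[0,0,-0.135],[0,0,-0.135],[0,0,-0.135],[0,0,0]], grip=[1,1,1,1,1,1,1,1,1,1,1,1])

```text
time_s: 24.65
tool_pos: [0.4558, -0.1352, 0.1502]
tool_rot: [0.895, -0.445, -0.0, -0.0]
contact_force: [0.8, -0.1, 0.5]
width: 0.001
grasp_force: 0.0
```

```bash
python3 st.py -79 -87 101; python3 - <<'E'
from workcell import get_image
import cv2
s=get_image("side")["image"]; t=get_image("top")["image"]
cv2.imwrite("pics/k1s.png",s);cv2.imwrite("pics/k1t.png",t)
f=lambda a:cv2.resize(a,(400,400),interpolation=cv2.INTER_CUBIC)
cv2.imwrite("pics/k1.png",cv2.hconcat([f(t[150:250,300:400]),f(s[200:300,240:340])]))
E
```

```text
t 24.65 jig mm [-79.4 -85.9 150.2] xyaw_jig -0.8939 tilt [ 0.     0.001 -1.   ] F_jig [ 0.8 -0.1  0.5] Mz [ 0.01 -0.01 -0.03] w 0.001 q [-0.45  0.34  1.78  0.    1.03  2.04]
delta tool m [0.0011 0.0004 0.0492]
```

View pics/k1.png

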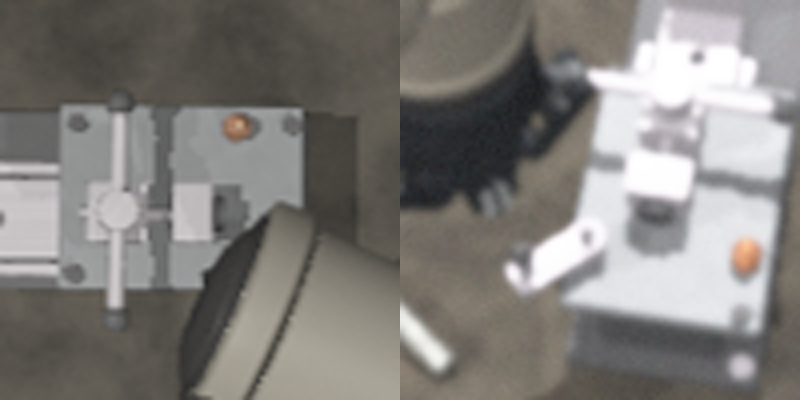

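Pin through the hub, with its head up against the block (top view about (357,203)). The fingers stand just behind the keeper peg. Now I'll descend and swing the peg round.

Emit:
arm_command(delta_pos=[[0.001,0,0.025],[0,0,0.024],[0.003,0,0],[0.003,0,0],[0.0039,0.0016,0],[0.0039,0.0016,0],[0.0039,0.0016,0],[0.0039,0.0016,0],[0.0039,0.0016,0],[0.0039,0.0016,0],[0.0039,0.0016,0],[0.0039,0.0016,0],[0,0,0]], twist=[[0,0,0],[0,0,0],[0,0,0],[0,0,0],[0,0,-0.1],[0,0,-0.1],[0,0,-0.1],[0,0,-0.1],[0,0,-0.1],[0,0,-0.1],[0,0,-0.1],[0,0,-0.1],[0,0,0]], grip=[1,1,1,1,1,1,1,1,1,1,1,1,1])

```text
time_s: 26.05
tool_pos: [0.4799, -0.1687, 0.1026]
tool_rot: [0.998, -0.062, 0.001, 0.001]
contact_force: [0.5, -0.2, 1.7]
width: -0.0
grasp_force: 0.0
```

```bash
cat >> st.py <<'E'
v=Rt[:2,:2].T@(X[:2]-[-34,-80]); print('rel pivot in tool xy',v.round(1))
E
python3 st.py; python3 - <<'E'
from workcell import get_image,trace
from h import *
for n in ("side","top"):
    q=get_image(n); cv2.imwrite(f"pics/m1{n}.png",q["image"])
    for l in ("keeper_peg","keeper"):
        for d in trace(q,l)[:2]: print(n,l,np.round(d["uv"],1),round(float(d["conf"]),2),at_z(n,d["uv"],.1).round(3))
E
```

```text
t 26.05 jig mm [ -54.4 -118.7  102.6] xyaw_jig -0.0953 tilt [ 0.002 -0.001 -1.   ] F_jig [ 0.5 -0.2  1.7] Mz [-0.03 -0.01 -0.01] w -0.0 q [-0.49  0.46  1.75 -0.    0.94  1.21]
rel pivot in tool xy [-16.6  40.5]
side keeper_peg [284.5 270.1] 0.48 [ 0.501 -0.158  0.1  ]
side keeper [284.3 270.8] 0.7 [ 0.5   -0.159  0.1  ]
side keeper [398.  190.6] 0.24 [0.735 0.07  0.1  ]
top keeper [331.4 204. ] 0.7 [ 0.534 -0.057  0.1  ]
```

Emit:
arm_command(delta_pos=[[0.0039,0.0014,0],[0.0039,0.0014,0],[0.0039,0.0014,0],[0.0039,0.0014,0],[0.0039,0.0016,0],[0.0039,0.0016,0],[0.0039,0.0016,0],[0.0039,0.0016,0],[0.0039,0.0016,0],[0.0039,0.0016,0],[0.0039,0.0016,0],[0.0039,0.0016,0],[0.0039,0.0016,0],[0.0039,0.0016,0],[0.0039,0.0016,0],[0,0,0]], twist=[[0,0,-0.1],[0,0,-0.1],[0,0,-0.1],[0,0,-0.1],[0,0,-0.1],[0,0,-0.1],[0,0,-0.1],[0,0,-0.1],[0,0,-0.1],[0,0,-0.1],[0,0,-0.1],[0,0,-0.1],[0,0,-0.1],[0,0,-0.1],[0,0,-0.1],[0,0,0]], grip=[1,1,1,1,1,1,1,1,1,1,1,1,1,1,1,1])

```text
time_s: 27.95
tool_pos: [0.5356, -0.1564, 0.1013]
tool_rot: [0.772, 0.635, 0.0, 0.0]
contact_force: [-0.6, -0.0, 1.0]
width: 0.001
grasp_force: 0.0
```

```bash
python3 st.py 4 -98 102
```

```text
t 27.95 jig mm [   0.9 -104.8  101.3] xyaw_jig 1.4055 tilt [ 0. -0. -1.] F_jig [-0.6 -0.   1. ] Mz [ 0.04 -0.02  0.02] w 0.001 q [-0.42  0.53  1.61 -0.    1.   -0.23]
delta tool m [ 0.0072  0.0019 -0.0007]
rel pivot in tool xy [-18.7  38.5]
```

Next I finish the turn and push straight on until the keeper meets its stop.

Emit:
arm_command(delta_pos=[[0.0039,0.0016,0],[0.003,0,0],[0.002,0,0],[0.002,0,0],[0,0,0]], twist=[[0,0,-0.1],[0,0,-0.065],[0,0,0],[0,0,0],[0,0,0]], grip=[1,1,1,1,1])

```text
time_s: 28.45
tool_pos: [0.5381, -0.1483, 0.1014]
tool_rot: [0.719, 0.695, -0.001, 0.002]
contact_force: [-0.1, -9.9, -1.4]
width: -0.005
grasp_force: 5.0
```

```bash
python3 st.py 4 -98 102
```

```text
t 28.45 jig mm [  3.2 -96.6 101.4] xyaw_jig 1.5661 tilt [ 0.001 -0.004 -1.   ] F_jig [ 0.2 -9.9 -1.4] Mz [-1.58  0.03 -0.05] w -0.005 q [-0.4   0.53  1.61 -0.    1.   -0.37]
delta tool m [-0.0014  0.0008 -0.0006]
rel pivot in tool xy [-16.5  37.3]
```

Emit:
arm_command(delta_pos=[[0.0015,0,0],[0,0,0],[-0.015,0,0],[-0.015,0,0],[0,0,-0.04],[0,0,-0.04],[0,0,-0.04],[-0.034,-0.036,0],[-0.034,-0.036,0],[-0.034,-0.036,0],[-0.034,-0.036,0],[-0.034,-0.036,0],[-0.034,-0.036,0],[-0.034,-0.036,0],[-0.034,-0.036,0],[0,0,0]], twist=[[0,0,0],[0,0,0],[0,0,0],[0,0,0],[0,0,0],[0,0,0],[0,0,0],[0,0,0],[0,0,0],[0,0,0],[0,0,0],[0,0,0],[0,0,0],[0,0,0],[0,0,0],[0,0,0]], grip=[1,1,1,1,1,1,1,1,1,1,1,1,1,1,1,1])

```text
time_s: 30.05
tool_pos: [0.2365, -0.4414, 0.2211]
tool_rot: [0.721, 0.693, -0.001, 0.0]
contact_force: [0.9, 0.6, -0.8]
width: 0.007
grasp_force: 0.0
```

```bash
python3 st.py; python3 - <<'E'
from workcell import get_image,trace
from h import *
p=np.load('jig.npy')
inv=lambda X:((np.asarray(X)-[p[0],p[1],0])@np.array([[np.cos(p[2]),-np.sin(p[2]),0],[np.sin(p[2]),np.cos(p[2]),0],[0,0,1]])*1000).round(1)
Q={n:get_image(n) for n in("side","top")}
for n,q in Q.items():
    cv2.imwrite(f"pics/z{n}.png",q["image"])
    for l,z in (("keeper",.092),("keeper_peg",.1),("pin_head",.095),("bar_mid",.124),("leg",.04)):
        for d in trace(q,l)[:1]:
            yx=np.argwhere(d["pixels"])[:,::-1].astype(np.float32); (c,wh,a)=cv2.minAreaRect(yx)
            print(n,l,np.round(d["uv"],1),round(float(d["conf"]),2),inv(at_z(n,d["uv"],z)),'rect',np.round(c,1),np.round(wh,1),round(a,1))
    a=cv2.imread(f"pics/{n}0.png",0).astype(int); b=cv2.cvtColor(q["image"],cv2.COLOR_BGR2GRAY).astype(int)
    m=(abs(a-b)>35).astype(np.uint8); k,_,st,_=cv2.connectedComponentsWithStats(cv2.morphologyEx(m,cv2.MORPH_OPEN,np.ones((3,3)))); print(n,'changes',[s.tolist() for s in st[1:] if s[4]>12])
E
```

```text
t 30.05 jig mm [-289.7 -398.4  221.1] xyaw_jig 1.5614 tilt [-0.001 -0.001 -1.   ] F_jig [ 0.9  0.6 -0.8] Mz [ 0.05 -0.01  0.05] w 0.007 q [-1.23  0.31  1.61 -0.    1.23 -1.19]
rel pivot in tool xy [-320.8 -252.7]
side keeper [294.4 260.6] 0.66 [-17.9 -79.7  92. ] rect [295.  260.5] [11. 24.] 90.0
side keeper_peg [298.  259.8] 0.81 [ -9.6 -79.7 100. ] rect [294.5 260. ] [10. 23.] 90.0
side pin_head [305.1 250.3] 0.47 [  1.4 -53.5  95. ] rect [302.9 244.5] [ 5.1 17.3] 3.4
side bar_mid [307.1 221.9] 0.86 [ -2.7   2.2 124. ] rect [307.1 226.3] [61.8 18.7] 6.3
side leg [313.1 205.9] 0.97 [-4.1 88.  40. ] rect [314.4 204.9] [21.5 25.7] 8.1
side changes [[0, 0, 78, 35, 1908], [37, 11, 20, 29, 238], [76, 13, 24, 25, 330], [57, 26, 27, 34, 350], [0, 30, 118, 121, 4736], [101, 42, 5, 4, 18], [80, 46, 104, 138, 3640], [159, 105, 4, 4, 15], [121, 140, 40, 24, 525], [70, 142, 6, 15, 53], [83, 151, 12, 10, 85], [117, 157, 18, 14, 135], [102, 173, 8, 7, 43], [310, 173, 20, 6, 78], [15, 180, 31, 9, 155], [0, 184, 13, 60, 547], [306, 195, 26, 20, 317], [138, 212, 24, 13, 186], [124, 214, 16, 7, 98], 
[... 578 characters left out ...]
0.4 124. ] rect [328.  202.6] [56.7 13. ] 82.9
top leg [297.1 204. ] 0.87 [-0.6 78.8 40. ] rect [297.5 203. ] [20. 31.] 90.0
top changes [[338, 177, 5, 12, 49], [328, 179, 4, 6, 22], [333, 184, 5, 8, 30], [274, 195, 8, 8, 60], [285, 195, 16, 18, 204], [260, 199, 3, 14, 42], [355, 202, 11, 12, 75], [367, 202, 6, 3, 18], [275, 206, 7, 9, 57], [349, 212, 7, 10, 42], [337, 216, 5, 8, 27], [363, 220, 12, 13, 88], [327, 222, 4, 5, 20], [525, 321, 66, 69, 2138], [553, 321, 4, 6, 20], [241, 344, 52, 56, 1383], [569, 349, 71, 47, 1890], [286, 352, 7, 6, 27], [307, 357, 61, 43, 795], [286, 370, 35, 30, 507], [315, 377, 8, 8, 45], [610, 380, 30, 20, 455], [581, 384, 27, 16, 260], [542, 394, 27, 6, 86]]
```

```bash
python3 -c "
from workcell import order
print(order.hand_in())"
```

```text
the job is handed in; nothing more can be done
None
```

I handed the job in at about 30 s of the allowed 72 s, and the hand-in gave no verdict: the bracket is home (29 N push), the screw is at its mark to about 0.04 rad, the pin is fully home, and the keeper is closed, with no bystander moved that I could find by image comparison; I viewed 11 pictures, one over the limit of 10.

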